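# Draw out the flask's receiver tray

### The arm

A 6-joint arm with a two-finger parallel gripper is mounted at the origin on the work surface. World frame = base frame: x ahead of the robot, y to its left, z up, the work surface at z = 0. Lengths are in m, angles in degrees, forces in N, time in s.
With the tool pointing down it reaches from about 0.25 to 0.725 m from the base axis. Payload 9.7 kg.
Tool frame: the origin (TCP) lies at the very end of the fingers, on their centre line; the grasp point (between the pads) lies 19 mm behind it; z points along the fingers, y is the direction in which the jaws open and shut (so a half turn about z gives the same grasp; the last joint's range is limited). The gripper opens to 85 mm and grips with 20 to 120 N. Pads are 22 mm wide; open, the fingers measure 114 mm over their backs; the gripper's body (76 mm by 85 mm) begins 54 mm behind the grasp point. The pads swing forward as they close: fully open they stand 13 mm farther back than shut.
Start: joints at [-72.938, 4.979, 10.078, 95.1, 0, 90], TCP at [0.161, -0.526, 0.231] pointing down, gripper open.
Joint ranges: [-179.16, 179.16], [-48.56, 103.87], [-65.8, 70.77], [-126.05, 130.52], [-82.76, 87.17], [-180, 180]. Speed limits (degrees/s): [127.2, 127.2, 147.25, 180, 180, 180].

### API

Orientations are given as [roll, pitch, yaw] about the fixed x, y, z axes, in that order (R = Rz(yaw) Ry(pitch) Rx(roll)).
In Python, from workcell import bot gives the robot as it stands. The module is installed in compiled form; this text tells all that it offers.
- The arm moves only by the tool step_arm, never from a script. Its arguments are lists of equal length, an entry for each row: "dr": the turn, a rotation vector about the tool's x, y, z in rad, a list of three; "xyz": the shift along the tool's x, y, z in units of 40 mm (1.0 is 40 mm), a list of three; "gripper": the opening, from 0 (shut) to 1 (fully open). In form: {"dr": [[wx, wy, wz], ...], "xyz": [[x, y, z], ...], "gripper": [gripper, ...]}. A call has exactly 8 rows; each row is the pose to reach, as a shift and turn from the pose commanded when the call began, along the tool's axes at that moment; what a row does not reach only later rows make up. A row lasts 1/10 s, in which the tool goes at most 50 mm and 8.59 degrees, less where a joint would pass 70% of its speed; a pose out of reach is approached as far as the arm can. A call with a gripper value outside its range is refused whole. The fingers move at their own pace and stop on an object; "squeeze" is the grip in N (left out, the last holds). Time passes only in rows, so rows that repeat a pose let the fingers close, or fill a call up. It gives the time, the measured TCP pose, the force and the opening at its end, in the units of the state.
- bot.get_obs(): the state, without advancing time (a new reading comes with each control period).
- bot.camera(name): name is "scene" or "top" or "wrist"; returns a dict with "image" (384x512x3 uint8, red, green, blue), "camera_matrix" (3x3 intrinsics, pixels), "k1" (the pictures are not rectified: a ray, as slopes to the right and down, at radius r is drawn at 1 + k1 r^2 times it, then the intrinsics apply), "R" (3x3) and "t" (3): a world point X has camera coordinates R X + t. Camera axes: x right, y down, z forward; pixel columns grow to the right and rows downward; lengths in m; the calibration is good to about 2 mm. A picture is of the moment at which its call begins. There is no depth.
- bot.job_done(): hands the job in, once; it reports no verdict.
Trained networks look in a picture, given as the dict that the camera call returned (one of the last four; its "shot" number tells which), for a name from the list of things; names that differ only in an ending like _2 or _b are one class to them, and where a whole thing is asked for, a point or a joint stands for the part that bears it (a point fixed in the world has none). Each returns a list of dicts, best first, with "p" (0 to 1); they miss things now and then, are a little off and sometimes report something else, mostly with a low value. They report only what shows in the picture. A call takes as long as a camera call. They do not tell look-alikes from the thing itself.
- bot.regions_of(picture, thing): "region" (384x512 bool, what is visible of it) and "box" ([centre column, centre row, width, height] in pixels, round what is visible of it).
The state is a dict: "time": time; "q": joint angles; "qd": joint speeds; "joint_efforts": joint torques, N m; "ee_pos": TCP position; "tcp_rot": TCP orientation; "wrist_force": force on the tool from outside, world axes, zero at the start; "torque": the same for the moment, N m; "opening": finger opening in m.
Only numpy, scipy, OpenCV 4.12 (cv2) and the standard library are available. Lean on these libraries where they do the work, as an engineer would, in place of code of your own. Each camera call takes 0.05 s, during which the arm holds its last target.

### The job

The conical flask on the receiver station is ready to be collected. Tip over the upright catch in front of its tray with a fingertip so that it lies flat, then hook a fingertip behind the tray's front lip and draw the tray all the way out to its stop, with the flask still standing on it. Do not touch, lift or tip any glassware, leave the other two trays in and their catches upright, and leave the other things on the bench where they are.

Things in the scene. Friction and masses are not known exactly. Their poses are not given: they have to be found in the camera images.
- station: low dark bench fixture, fixed, blue base 320 mm deep, 372 wide. Origin: middle of its front edge, on the bench. x points from the front edge back into it (away from the robot), y left, z up. Three lanes along x, centred at y = +118, 0, -118 mm. Guide rails between lanes 12 mm wide, tops 52 mm above the bench. Back housing 100 mm high; thin spouts at 185-210 mm over each lane, x 160-285.
- tray_left (a joint): how far the left aluminium tray is drawn out along the station's -x, in m: 0 home, 0.130 at its stop. About 2 N friction; stays where left. 98 mm wide, 240 long, floor 38 mm above the bench. Across its front end stands an upright lip 5 mm thick, 98 wide, 30 high over the floor. About 95 mm of floor is free behind the lip, up to the glassware; side walls 10 mm high.
- lip_left (a point): middle of the top edge of the lip of the left tray (68 mm above the bench, halfway through its 5 mm thickness); moves with the tray
- catch_left (a joint): angle (rad) of the left catch: steel bar 12 mm wide, 6 thick, 18 mm black button near its top; pivot 9 mm ahead of the station's front edge, 20 mm above the bench. Near 0, upright: blocks the lip. Swings along the station's y, either way (positive: top goes to -y). Stays up by light friction; pushed past about 0.25 it falls by itself and lies flat at 1.5 or -1.5, below the tray floor.
- catch_left_tip (a point): centre of the black button of the left catch, 80 mm from its pivot: 100 mm above the bench when upright (the bar and button end 9 mm higher), 32 mm above the lip's top edge
- tray_middle (a joint): how far the middle aluminium tray is drawn out along the station's -x, in m: 0 home, 0.130 at its stop. About 2 N friction; stays where left. 98 mm wide, 240 long, floor 38 mm above the bench. Across its front end stands an upright lip 5 mm thick, 98 wide, 30 high over the floor. About 95 mm of floor is free behind the lip, up to the glassware; side walls 10 mm high.
- lip_middle (a point): middle of the top edge of the lip of the middle tray (68 mm above the bench, halfway through its 5 mm thickness); moves with the tray
- catch_middle (a joint): angle (rad) of the middle catch: steel bar 12 mm wide, 6 thick, 18 mm black button near its top; pivot 9 mm ahead of the station's front edge, 20 mm above the bench. Near 0, upright: blocks the lip. Swings along the station's y, either way (positive: top goes to -y). Stays up by light friction; pushed past about 0.25 it falls by itself and lies flat at 1.5 or -1.5, below the tray floor.
- catch_middle_tip (a point): centre of the black button of the middle catch, 80 mm from its pivot: 100 mm above the bench when upright (the bar and button end 9 mm higher), 32 mm above the lip's top edge
- tray_right (a joint): how far the right aluminium tray is drawn out along the station's -x, in m: 0 home, 0.130 at its stop. About 2 N friction; stays where left. 98 mm wide, 240 long, floor 38 mm above the bench. Across its front end stands an upright lip 5 mm thick, 98 wide, 30 high over the floor. About 95 mm of floor is free behind the lip, up to the glassware; side walls 10 mm high.
- lip_right (a point): middle of the top edge of the lip of the right tray (68 mm above the bench, halfway through its 5 mm thickness); moves with the tray
- catch_right (a joint): angle (rad) of the right catch: steel bar 12 mm wide, 6 thick, 18 mm black button near its top; pivot 9 mm ahead of the station's front edge, 20 mm above the bench. Near 0, upright: blocks the lip. Swings along the station's y, either way (positive: top goes to -y). Stays up by light friction; pushed past about 0.25 it falls by itself and lies flat at 1.5 or -1.5, below the tray floor.
- catch_right_tip (a point): centre of the black button of the right catch, 80 mm from its pivot: 100 mm above the bench when upright (the bar and button end 9 mm higher), 32 mm above the lip's top edge
- flask: conical amber glass flask, 76 mm wide at the foot, 28 mm at the neck, 105 mm high, loose, standing on the floor of one of the trays about 150 mm behind its lip. Origin: centre of its underside
- beaker: straight open amber glass beaker, 68 mm wide, 90 mm high, standing on another tray. Origin: centre of its underside
- bottle: straight amber glass jar with white cap and paper label, 62 mm wide, 105 mm high, standing on the remaining tray. Origin: centre of its underside
- wash_bottle: white plastic bottle with red cap, 60 mm wide, 170 mm high, on the bench to the left; bystander. Origin: centre of its underside
- cylinder: slim glass measuring cylinder, foot 68 mm, 175 mm high, on the bench to the right; bystander. Origin: centre of its underside
- crucible: small white bowl, 48 mm wide, 35 mm high, on the bench to the left, nearer the robot; bystander. Origin: centre of its underside
- tip_box: grey plastic box 90 x 120 x 55 mm on the bench to the right; bystander. Origin: centre of its underside
- spatula: slim steel lab spatula 170 mm long, 8 mm high, lying on the bench nearer the robot; bystander. Origin: under its middle
There are look-alikes about, which are no part of the job. What is shaped like the flask but green or yellow is not meant.

How it is judged (in metres and radians):
On the way, in this order (a step that is already met when the one before it is completed fails the run):
1. the catch of the flask's tray lies flat (((y of flask in the frame of station above 0.059 m and (value of joint catch_left above 1.2 rad or value of joint catch_left below -1.2 rad)) or (y of flask in the frame of station between -0.059 and 0.059 m and (value of joint catch_middle above 1.2 rad or value of joint catch_middle below -1.2 rad)) or (y of flask in the frame of station below -0.059 m and (value of joint catch_right above 1.2 rad or value of joint catch_right below -1.2 rad)))), for 0.1 s.
2. the flask's tray is drawn out to its stop (((y of flask in the frame of station above 0.059 m and value of joint tray_left above 0.12 m) or (y of flask in the frame of station between -0.059 and 0.059 m and value of joint tray_middle above 0.12 m) or (y of flask in the frame of station below -0.059 m and value of joint tray_right above 0.12 m))), for 0.2 s.
At the end, for the whole second after the job is handed in: The flask's tray is out more than 120 of its 130 mm, its catch down (over 1.2 rad), the flask upright and at rest on it, 10 mm ahead to 55 mm behind the station's front edge. Other trays within 12 mm of home, their catches within 0.3 rad of upright, beaker and jar upright (((y of flask in the frame of station above 0.059 m and value of joint tray_left above 0.12 m and (value of joint catch_left above 1.2 rad or value of joint catch_left below -1.2 rad) and value of joint each of tray_middle, tray_right below 0.012 m and value of joint catch_middle between -0.3 and 0.3 rad and value of joint catch_right between -0.3 and 0.3 rad) or (y of flask in the frame of station between -0.059 and 0.059 m and value of joint tray_middle above 0.12 m and (value of joint catch_middle above 1.2 rad or value of joint catch_middle below -1.2 rad) and value of joint each of tray_left, tray_right below 0.012 m and value of joint catch_left between -0.3 and 0.3 rad and value of joint catch_right between -0.3 and 0.3 rad) or (y of flask in the frame of station below -0.059 m and value of joint tray_right above 0.12 m and (value of joint catch_right above 1.2 rad or value of joint catch_right below -1.2 rad) and value of joint each of tray_left, tray_middle below 0.012 m and value of joint catch_left between -0.3 and 0.3 rad and value of joint catch_middle between -0.3 and 0.3 rad)) and x of flask in the frame of station between -0.01 and 0.055 m and height (world z) of flask above 0.03 m and linear speed of flask below 0.02 m/s and angle between each of flask, beaker, bottle's own z axis and vertical below 0.1 rad); the robot touches nothing.
It fails at once if the robot touches the flask, beaker or jar (contact force between any of the fingers, the arm and flask above 1 N or contact force between any of the fingers, the arm and beaker above 1 N or contact force between any of the fingers, the arm and bottle above 1 N).
It fails at once if the flask, beaker or jar is lifted or tips (height (world z) of any of flask, beaker, bottle above 0.055 m or angle between any of flask, beaker, bottle's own z axis and vertical above 0.3 rad).
It fails at once if another tray is drawn out or another catch is let down ((y of flask in the frame of station above 0.059 m and (value of joint any of tray_middle, tray_right above 0.03 m or (value of joint catch_middle above 1.2 rad or value of joint catch_middle below -1.2 rad) or (value of joint catch_right above 1.2 rad or value of joint catch_right below -1.2 rad))) or (y of flask in the frame of station between -0.059 and 0.059 m and (value of joint any of tray_left, tray_right above 0.03 m or (value of joint catch_left above 1.2 rad or value of joint catch_left below -1.2 rad) or (value of joint catch_right above 1.2 rad or value of joint catch_right below -1.2 rad))) or (y of flask in the frame of station below -0.059 m and (value of joint any of tray_left, tray_middle above 0.03 m or (value of joint catch_left above 1.2 rad or value of joint catch_left below -1.2 rad) or (value of joint catch_middle above 1.2 rad or value of joint catch_middle below -1.2 rad)))).
It fails at once if something else on the bench is disturbed (distance of any of wash_bottle, cylinder, crucible, tip_box, spatula from where it was at the start of the episode above 0.03 m).
It also fails if it takes over 38 s, if anything falls off the work surface, if the arm or the gripper's body presses on something with over 40 N, if the wrist force passes 120 N, or if a joint passes its speed limit or range.

## Working session

There is one attempt and no reset: what is moved stays moved. The work goes in short steps, Python scripts to look and compute and a tool call to move; the robot and the scene stay as the last step left them, time stands still between calls to the robot, and variables do not carry over. Pictures are saved under pics/ and viewed, and the job is handed in when it is done.

Besides the shell and the picture viewer there is one more tool, called after "Request:" as a command line: name --argument value ..., lists and objects as JSON in quotes. step_arm: Moves the arm, as the interface text tells. Its arguments: {"type":"object","properties":{"dr":{"type":"array"},"xyz":{"type":"array"},"gripper":{"type":"array"},"squeeze":{"type":"number"}},"required":["dr","xyz","gripper"]}

```bash
mkdir -p pics; python3 - <<'E'
from workcell import bot
import cv2,pickle
o=bot.get_obs();print({k:o[k] for k in('time','ee_pos','tcp_rot','opening')})
for n in('scene','top'):
    c=bot.camera(n);pickle.dump(c,open(n+'.pkl','wb'))
    cv2.imwrite(f'pics/{n}0.png',cv2.resize(c['image'][:,:,::-1],(800,600),interpolation=cv2.INTER_CUBIC))
    print(n,c['camera_matrix'],c['k1'],c['R'],c['t'])
    for t in('flask','catch_left_tip','lip_left','beaker','bottle','station'):
        for r in bot.regions_of(c,t): print(n,t,round(r['p'],2),[round(float(v),1) for v in r['box']])
E
```

```text
{'time': 0.0, 'ee_pos': array([ 0.16131122, -0.52557525,  0.2305795 ]), 'tcp_rot': array([-1.79924105e+02,  2.15389059e-04,  1.70630026e+01]), 'opening': 0.0852235526975552}
scene [[348.70352261   0.         253.80275047]
 [  0.         348.70352261 189.60375363]
 [  0.           0.           1.        ]] -0.10420560042427218 [[ 0.74702949  0.6647839   0.00305254]
 [ 0.37174651 -0.41392264 -0.8309468 ]
 [-0.55113653  0.62187653 -0.55634351]] [-0.44072946 -0.14199097  1.50428594]
scene flask 0.78 [303.1, 175.9, 20.1, 28.1]
scene flask 0.75 [204.1, 294.8, 28.9, 37.3]
scene flask 0.74 [336.4, 187.4, 18.0, 27.9]
scene flask 0.73 [264.6, 173.7, 17.1, 29.6]
scene flask 0.63 [285.8, 223.8, 25.8, 36.5]
scene catch_left_tip 0.4 [278.8, 181.7, 8.3, 10.0]
scene lip_left 0.82 [304.4, 208.1, 64.9, 48.1]
scene beaker 0.6 [256.8, 238.8, 24.7, 40.1]
scene bottle 0.78 [312.5, 203.3, 26.2, 35.8]
scene bottle 0.36 [305.0, 207.4, 71.0, 52.5]
scene station 0.73 [257.9, 236.7, 24.8, 38.0]
scene station 0.63 [289.4, 241.7, 165.7, 128.4]
top [[389.74569233   0.         261.91643915]
 [  0.         389.74569233 192.90665427]
 [  0.           0.           1.        ]] -0.04934868366579871 [[-3.81823950e-04 -9.99999867e-01  3.45640747e-04]
 [-9.93714383e-01  3.40731357e-04 -1.11944669e-01]
 [ 1.11944537e-01 -3.86211337e-04 -9.93714381e-01]] [-0.01964921  0.56733659  1.1476042 ]
top flask 0.9 [202.1, 213.3, 26.1, 27.3]
top flask 0.78 [180.7, 177.6, 25.7, 26.2]
top flask 0.71 [370.4, 141.2, 26.5, 22.1]
top flask 0.7 [167.4, 141.9, 22.8, 23.6]
top flask 0.56 [269.4, 131.1, 26.8, 18.0]
top lip_left 0.56 [229.1, 134.9, 41.8, 75.7]
top beaker 0.68 [312.6, 131.1, 24.5, 27.8]
top bottle 0.63 [230.4, 121.9, 14.4, 24.9]
top bottle 0.2 [97.5, 201.7, 37.1, 22.5]
top station 0.87 [271.9, 128.8, 134.1, 125.3]
```

View pics/scene0.png

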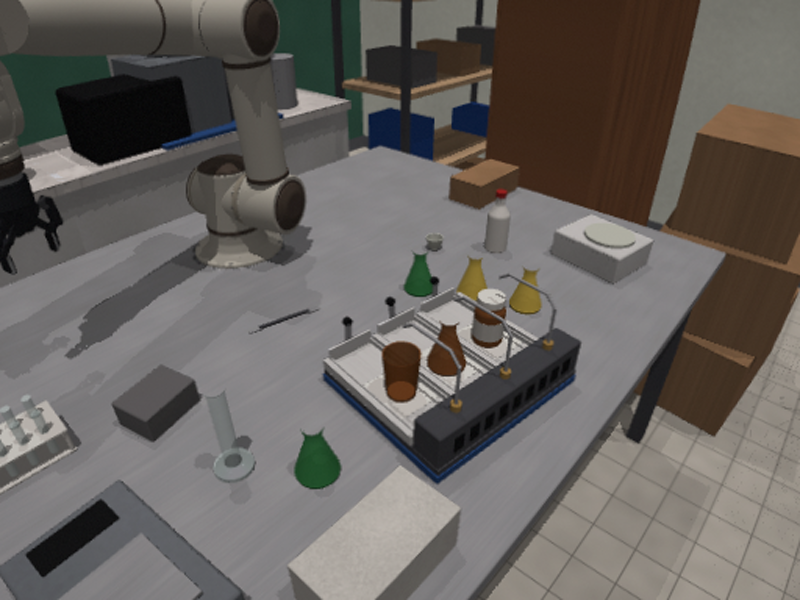

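View pics/top0.png

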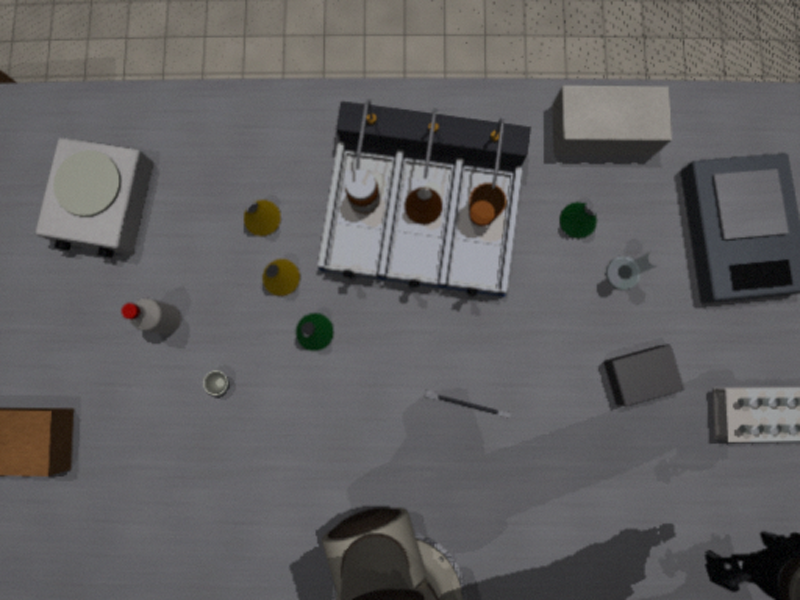

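```bash
python3 - <<'E'
import cv2,pickle
c=pickle.load(open('scene.pkl','rb'))['image'][:,:,::-1];cv2.imwrite('pics/scene0c.png',cv2.resize(c[150:310,190:390],(750,600),interpolation=cv2.INTER_CUBIC))
c=pickle.load(open('top.pkl','rb'))['image'][:,:,::-1];cv2.imwrite('pics/top0c.png',cv2.resize(c[60:220,170:370],(750,600),interpolation=cv2.INTER_CUBIC))
E
```

```text
(no output)
```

View pics/scene0c.png

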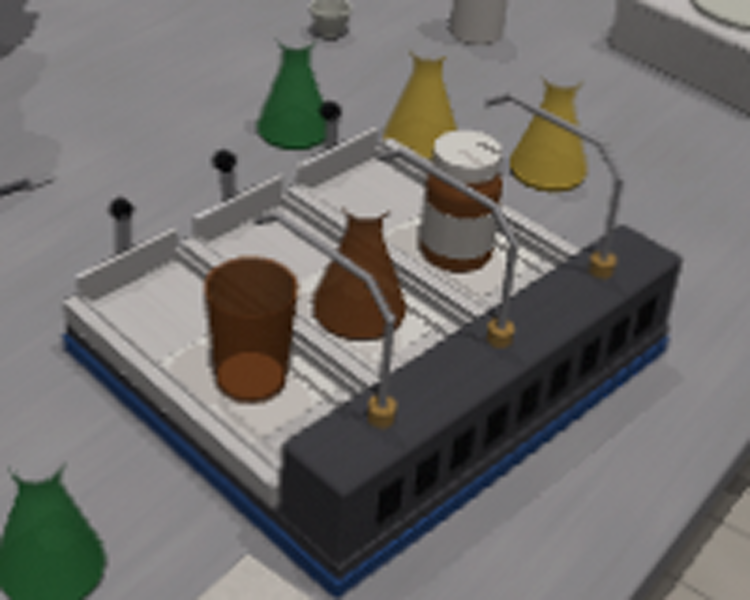

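View pics/top0c.png

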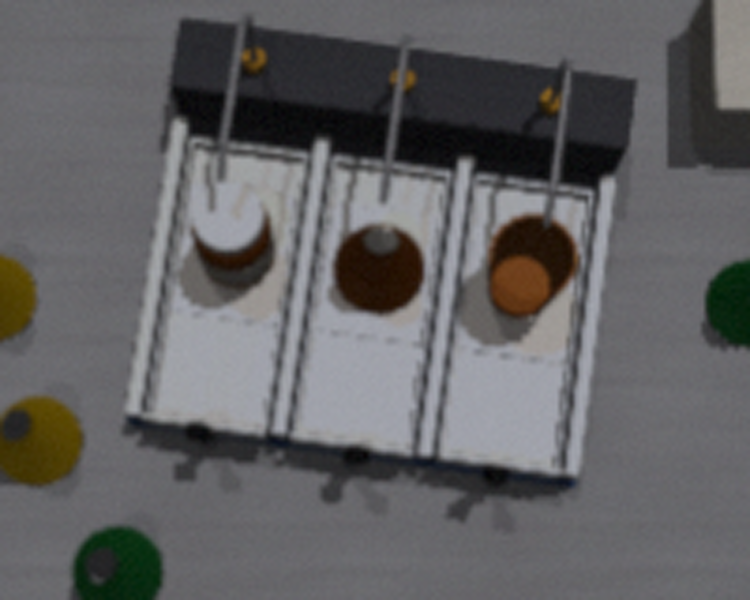

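The amber flask at scene (286,224) and top (270,131) stands on the middle tray. The other four "flask" hits are green at scene (204,295) and (265,174), and yellow at (303,176) and (336,187), so they are look-alikes. The enlarged crop confirms this. The black buttons are in front of each lip, and the middle one is at scene (250,193) and top (265,181). Next I fit the station pose.

```bash
cat > h.py <<'E'
import numpy as np
def proj(c,X):
    X=np.atleast_2d(X);p=X@np.array(c['R']).T+np.array(c['t']);s=p[:,:2]/p[:,2:]
    s=s*(1+c['k1']*(s**2).sum(1,keepdims=True));K=c['camera_matrix']
    return s*[K[0,0],K[1,1]]+[K[0,2],K[1,2]]
def S(pose,P):
    x,y,a=pose;P=np.atleast_2d(P);C,s=np.cos(a),np.sin(a)
    return np.c_[x+C*P[:,0]-s*P[:,1],y+s*P[:,0]+C*P[:,1],P[:,2]]
E
cat > fit.py <<'E'
import numpy as np,pickle,cv2
from scipy.optimize import least_squares
from h import *
sc=pickle.load(open('scene.pkl','rb'));tp=pickle.load(open('top.pkl','rb'))
cs=lambda u:np.array(u)/3.75+[190,150]-.37
ct=lambda u:np.array(u)/3.75+[170,60]-.37
def but(a): return np.c_[[-.009]*3,np.array([.118,0,-.118])-.08*0+-.08*np.sin(a),.02+.08*np.cos(a)]
ub=cs([(330,112),(224,160),(121,209)]);tb=ct([(200,433),(357,455),(495,475)])
uc=cs([(667,352),(338,596),(66,346)]);Pc=[(.32,.186,0),(.32,-.186,0),(0,-.186,0)]
tc=ct([(180,20),(636,80)]);Pt=[(.32,.186,.1),(.32,-.186,.1)]
def f(v):
    B=S(v[:3],but(v[3:6]))
    return np.concatenate([(proj(sc,B)-ub).ravel(),(proj(tp,B)-tb).ravel(),.6*(proj(sc,S(v[:3],Pc))-uc).ravel(),.6*(proj(tp,S(v[:3],Pt))-tc).ravel(),v[3:6]/.1])
r=least_squares(f,[.55,0,0,0,0,0])
v=r.x;print(v,np.degrees(v[2]));print(np.round(r.fun.reshape(-1)[:-3].reshape(-1,2),1))
print('button',S(v[:3],but(v[3:6])))
np.save('pose.npy',v)
a=v[3:6]
P=[]
for L in (.118,0,-.118):
  for X in (-.0025,):
    P+=[(X,L-.049,.068),(X,L+.049,.068),(X,L-.049,.038),(X,L+.049,.038)]
  P+=[(.3,L+.059,.052),(0,L+.059,.052)]
P+=[(.147,0,.038),(.147,0,.143)]
for c,n,o in((sc,'scene',(190,150)),(tp,'top',(170,60))):
    im=c['image'][:,:,::-1];im=cv2.resize(im[o[1]:o[1]+160,o[0]:o[0]+200],(750,600),interpolation=cv2.INTER_CUBIC)
    for p in proj(c,S(v[:3],P)): cv2.circle(im,tuple(int(q) for q in (p+.37-o)*3.75),3,(0,0,255),-1)
    for p in proj(c,S(v[:3],but(a))): cv2.circle(im,tuple(int(q) for q in (p+.37-o)*3.75),3,(0,255,0),-1)
    cv2.imwrite(f'pics/fit_{n}.png',im)
E
python3 fit.py
```

```text
[ 0.60506717 -0.02219188 -0.14090507  0.0437176   0.08479724 -0.04658744] -8.073265948740293
[[-0.5 -0.5]
 [-0.  -0.2]
 [-0.1 -0.4]
 [-0.2 -0.4]
 [-0.2 -0.4]
 [ 0.3 -0.5]
 [-0.7 -0.6]
 [-0.7 -0.1]
 [-0.7 -0.1]
 [-1.  -0.9]
 [ 0.4 -0.4]]
button [[ 0.61223719  0.09244097  0.09992356]
 [ 0.5952048  -0.02763642  0.09971255]
 [ 0.58010776 -0.13406974  0.0999132 ]]
```

```bash
python3 -c "
import cv2,numpy as np
a=cv2.imread('pics/fit_scene.png');b=cv2.imread('pics/fit_top.png')
cv2.imwrite('pics/fit.png',cv2.resize(np.hstack([a,b]),(800,320),interpolation=cv2.INTER_AREA))"
```

```text
(no output)
```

View pics/fit_scene.png

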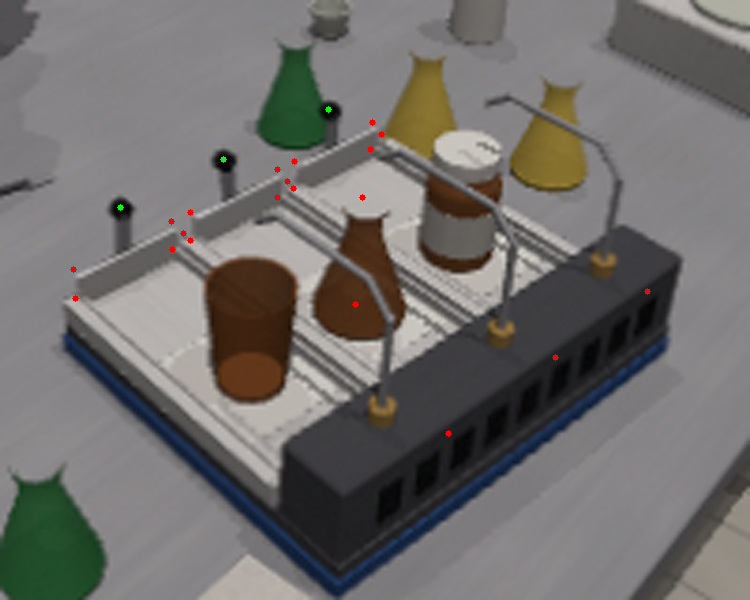

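View pics/fit_top.png

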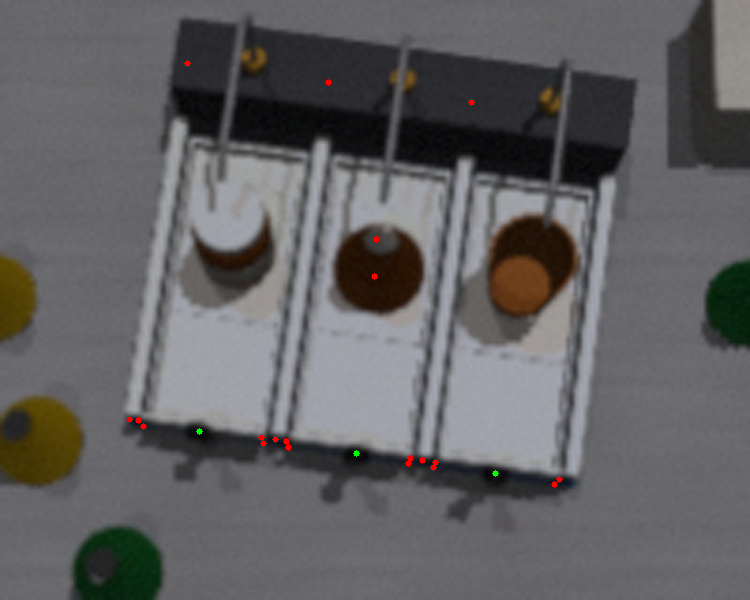

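```bash
cat > go.py <<'E'
import sys,numpy as np
from scipy.spatial.transform import Rotation as Ro
from h import *
from workcell import bot
# args: station x y z -> tool delta in units of 40 mm, dr to align with station (given the present measured pose)
v=np.load('pose.npy');o=bot.get_obs()
R=Ro.from_euler('xyz',o['tcp_rot'],degrees=True)
Rt=Ro.from_euler('xyz',[180,0,np.degrees(v[2])],degrees=True)
a=v[2];d=o['ee_pos'][:2]-v[:2]
print('t',o['time'],'station pos now',np.round([np.cos(a)*d[0]+np.sin(a)*d[1],-np.sin(a)*d[0]+np.cos(a)*d[1],o['ee_pos'][2]],4),'F',np.round(o['wrist_force'],1),'open',round(o['opening'],4))
for k in sys.argv[1:]:
    P=S(v[:3],[float(q) for q in k.split(',')])[0]
    print(k,P.round(3),'xyz',np.round(R.inv().apply(P-o['ee_pos'])/.04,2),'dr',np.round((R.inv()*Rt).as_rotvec(),3))
E
python3 go.py -.01,.055,.2 -.01,.055,.088
```

```text
t 0.7 station pos now [-0.3686 -0.5609  0.2313] F [ 1.2  0.3 -0.2] open 0.0856
-.01,.055,.2 [0.603 0.034 0.2  ] xyz [ 14.66 -10.13   0.78] dr [-0.    -0.     0.439]
-.01,.055,.088 [0.603 0.034 0.088] xyz [ 14.66 -10.13   3.58] dr [-0.    -0.     0.439]
```

Request:
step_arm --dr '[[0,0,0.04],[0,0,0.08],[0,0,0.13],[0,0,0.18],[0,0,0.23],[0,0,0.28],[0,0,0.33],[0,0,0.36]]' --xyz '[[0.5,-0.35,0],[1.3,-0.9,0],[2.2,-1.5,0],[3.2,-2.2,0],[4.2,-2.9,0],[5.2,-3.6,0],[6.2,-4.3,0],[7,-4.8,0]]' --gripper '[0,0,0,0,0,0,0,0]'

```text
time: 1.5
ee_pos: [0.3738, -0.2579, 0.2317]
tcp_rot: [180.0, -0.1, -3.6]
wrist_force: [-0.5, -0.9, -1.1]
opening: -0.0
```

```bash
python3 go.py -.01,.055,.2
```

```text
t 1.5 station pos now [-0.1959 -0.2659  0.2317] F [-0.5 -0.9 -1.1] open -0.0
-.01,.055,.2 [0.603 0.034 0.2  ] xyz [ 5.25 -7.64  0.79] dr [ 0.    -0.001  0.078]
```

Request:
step_arm --dr '[[0,0,0.02],[0,0,0.04],[0,0,0.06],[0,0,0.078],[0,0,0.078],[0,0,0.078],[0,0,0.078],[0,0,0.078]]' --xyz '[[0.5,-0.7,0],[1.1,-1.6,0],[1.7,-2.5,0],[2.3,-3.4,0.2],[2.9,-4.3,0.4],[3.5,-5.2,0.6],[4.1,-6.1,0.8],[4.5,-6.7,0.8]]' --gripper '[0,0,0,0,0,0,0,0]'

```text
time: 2.3
ee_pos: [0.5663, -0.0387, 0.1978]
tcp_rot: [-178.4, 0.1, -4.6]
wrist_force: [0.1, -0.6, -0.2]
opening: 0.0001
```

```bash
python3 go.py -.01,.055,.11 -.01,.055,.09
```

```text
t 2.3 station pos now [-0.0361 -0.0218  0.1978] F [ 0.1 -0.6 -0.2] open 0.0001
-.01,.055,.11 [0.603 0.034 0.11 ] xyz [ 0.77 -1.82  2.24] dr [-0.027  0.003  0.06 ]
-.01,.055,.09 [0.603 0.034 0.09 ] xyz [ 0.77 -1.8   2.74] dr [-0.027  0.003  0.06 ]
```

Request:
step_arm --dr '[[0,0,0],[0,0,0],[0,0,0],[0,0,0],[0,0,0],[0,0,0],[0,0,0],[0,0,0]]' --xyz '[[0,0,0],[0,0,0],[0,0,0],[0,0,0],[0,0,0],[0,0,0],[0,0,0],[0,0,0]]' --gripper '[0,0,0,0,0,0,0,0]'

```text
time: 3.1
ee_pos: [0.5654, -0.0406, 0.1994]
tcp_rot: [-178.5, 0.0, -4.8]
wrist_force: [-0.0, -1.3, 0.4]
opening: -0.0001
```

```bash
python3 go.py -.01,.055,.15 -.01,.055,.09
```

```text
t 3.1 station pos now [-0.0367 -0.0238  0.1994] F [-0.  -1.3  0.4] open -0.0001
-.01,.055,.15 [0.603 0.034 0.15 ] xyz [ 0.78 -1.89  1.28] dr [-0.026  0.001  0.057]
-.01,.055,.09 [0.603 0.034 0.09 ] xyz [ 0.78 -1.85  2.78] dr [-0.026  0.001  0.057]
```

Request:
step_arm --dr '[[-0.01,0,0.02],[-0.026,0,0.04],[-0.026,0,0.057],[-0.026,0,0.057],[-0.026,0,0.057],[-0.026,0,0.057],[-0.026,0,0.057],[-0.026,0,0.057]]' --xyz '[[0.15,-0.4,0.2],[0.3,-0.8,0.4],[0.5,-1.2,0.7],[0.65,-1.6,1],[0.78,-1.89,1.28],[0.78,-1.89,1.28],[0.78,-1.89,1.28],[0.78,-1.89,1.28]]' --gripper '[0,0,0,0,0,0,0,0]'

```text
time: 3.9
ee_pos: [0.5995, -0.0242, 0.1504]
tcp_rot: [-177.8, 0.2, -3.3]
wrist_force: [-0.3, 0.4, 0.8]
opening: -0.0
```

```bash
python3 go.py -.01,.055,.09; python3 - <<'E'
from workcell import bot
import cv2,numpy as np,pickle
s=bot.camera('scene');t=bot.camera('top');w=bot.camera('wrist')
pickle.dump((s,t,w),open('c1.pkl','wb'))
a=cv2.resize(s['image'][130:290,190:390,::-1],(400,320),interpolation=cv2.INTER_CUBIC)
b=cv2.resize(w['image'][:,:,::-1],(400,320))
cv2.imwrite('pics/p1.png',np.hstack([a,b]))
E
```

```text
t 3.9 station pos now [-0.0052 -0.0027  0.1504] F [-0.3  0.4  0.8] open -0.0
-.01,.055,.09 [0.603 0.034 0.09 ] xyz [ 0.01 -1.39  1.56] dr [-0.037  0.004  0.084]
```

View pics/p1.png

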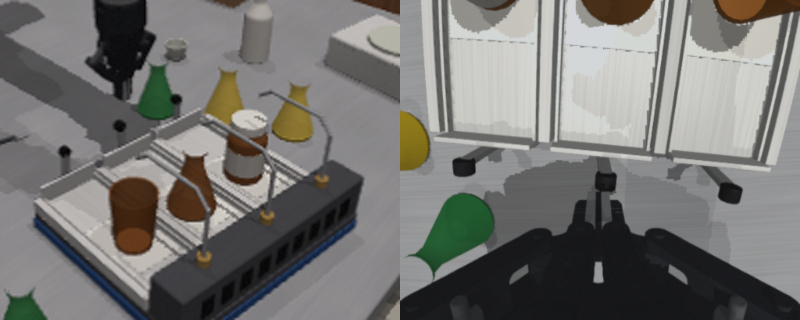

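```bash
python3 -c "
from workcell import bot
o=bot.get_obs();print(o['q'].round(1),o['qd'].round(2),o['ee_pos'],o['tcp_rot'])"
```

```text
[ -3.3  11.1   8.   87.    2.2 179.9] [-0.08 -0.04 -0.14 -0.03 -0.08 -0.04] [ 0.59957433 -0.02428985  0.15078845] [-1.77845827e+02  1.18082394e-01 -3.28476351e+00]
```

Joint 6 is at its 180° limit, which is why the motion was cut short. I will turn the tool the other way, to yaw 82°, so the jaw axis lies along the station's x.

Request:
step_arm --dr '[[0,0,-0.14],[0,0,-0.28],[0,0,-0.42],[0,0,-0.56],[0,0,-0.7],[0,0,-0.84],[0,0,-0.98],[0,0,-1.12]]' --xyz '[[0,-0.1,0],[0,-0.3,0],[0,-0.5,0],[0,-0.7,0],[0,-0.9,0],[0,-1.1,0],[0,-1.3,0],[0,-1.4,0]]' --gripper '[0,0,0,0,0,0,0,0]'

```text
time: 4.85
ee_pos: [0.6027, 0.0321, 0.1528]
tcp_rot: [-179.0, -1.9, 61.2]
wrist_force: [-0.2, -0.8, 0.1]
opening: 0.0001
```

```bash
sed -i 's/np.degrees(v\[2\])\]/np.degrees(v[2])+90]/' go.py; python3 go.py -.01,.055,.15 -.01,.055,.09
```

```text
t 4.85 station pos now [-0.0099  0.0534  0.1528] F [-0.2 -0.8  0.1] open 0.0001
-.01,.055,.15 [0.603 0.034 0.15 ] xyz [ 0.03 -0.01  0.07] dr [-0.012 -0.036 -0.361]
-.01,.055,.09 [0.603 0.034 0.09 ] xyz [-0.02  0.01  1.57] dr [-0.012 -0.036 -0.361]
```

Request:
step_arm --dr '[[0,-0.01,-0.12],[0,-0.02,-0.24],[-0.01,-0.036,-0.361],[-0.012,-0.036,-0.361],[-0.012,-0.036,-0.361],[-0.012,-0.036,-0.361],[-0.012,-0.036,-0.361],[-0.012,-0.036,-0.361]]' --xyz '[[0,0,0.1],[0,0,0.3],[0,0,0.6],[0,0,0.9],[0,0,1.2],[0,0,1.45],[-0.02,0.01,1.57],[-0.02,0.01,1.57]]' --gripper '[0,0,0,0,0,0,0,0]'

```text
time: 5.65
ee_pos: [0.6022, 0.0328, 0.0886]
tcp_rot: [-179.9, 0.0, 81.5]
wrist_force: [-0.1, 0.1, -0.1]
opening: 0.0002
```

```bash
python3 go.py -.01,-.03,.09 -.01,0.06,.09; python3 - <<'E'
from workcell import bot
import cv2,numpy as np,pickle
s=bot.camera('scene');w=bot.camera('wrist')
a=cv2.resize(s['image'][130:290,190:390,::-1],(400,320),interpolation=cv2.INTER_CUBIC)
b=cv2.resize(w['image'][:,:,::-1],(400,320))
cv2.imwrite('pics/p2.png',np.hstack([a,b]))
E
```

```text
t 5.65 station pos now [-0.0106  0.0541  0.0886] F [-0.1  0.1 -0.1] open 0.0002
-.01,-.03,.09 [ 0.591 -0.05   0.09 ] xyz [-2.1   0.03 -0.03] dr [-0.002  0.    -0.007]
-.01,0.06,.09 [0.604 0.039 0.09 ] xyz [ 0.15  0.01 -0.04] dr [-0.002  0.    -0.007]
```

View pics/p2.png

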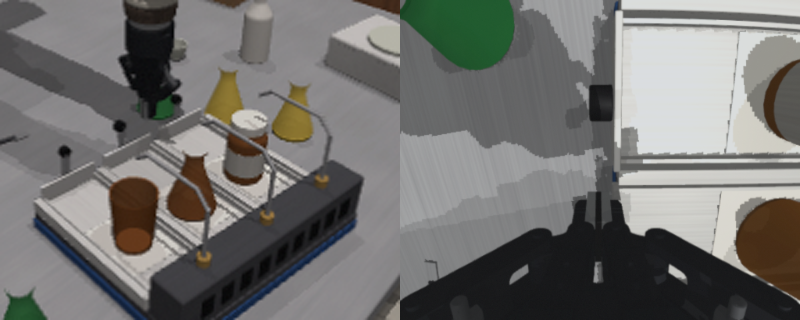

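The scene picture shows the shut fingers between the middle button at crop (120,127) and the left one at (177,100). I push toward -y.

Request:
step_arm --dr '[[0,0,0],[0,0,0],[0,0,0],[0,0,0],[0,0,0],[0,0,0],[0,0,0],[0,0,0]]' --xyz '[[-0.2,0,0],[-0.5,0,0],[-0.8,0,0],[-1.1,0,0],[-1.4,0,0],[-1.7,0,0],[-2.0,0,0],[-2.1,0,0]]' --gripper '[0,0,0,0,0,0,0,0]'

```text
time: 6.55
ee_pos: [0.5901, -0.0515, 0.0895]
tcp_rot: [-179.9, 0.0, 81.5]
wrist_force: [-0.4, -0.3, -0.3]
opening: 0.0005
```

Request:
step_arm --dr '[[0,0,0],[0,0,0],[0,0,0],[0,0,0],[0,0,0],[0,0,0],[0,0,0],[0,0,0]]' --xyz '[[0,0,-0.2],[0.1,0,-0.5],[0.2,0,-0.8],[0.3,0,-1.1],[0.4,0,-1.4],[0.6,0,-1.5],[0.7,0,-1.5],[0.75,0,-1.5]]' --gripper '[0,0,0,0,0,0,0,0]'

```text
time: 7.35
ee_pos: [0.5947, -0.0196, 0.149]
tcp_rot: [-179.9, 0.0, 81.6]
wrist_force: [-0.2, 0.8, -0.8]
opening: 0.0001
```

```bash
python3 go.py .04,0,.15 .04,0,.05; python3 - <<'E'
from workcell import bot
import cv2,numpy as np,pickle
s=bot.camera('scene');w=bot.camera('wrist')
a=cv2.resize(s['image'][130:290,190:390,::-1],(400,320),interpolation=cv2.INTER_CUBIC)
b=cv2.resize(w['image'][:,:,::-1],(400,320))
cv2.imwrite('pics/p3.png',np.hstack([a,b]))
E
```

```text
t 7.35 station pos now [-0.0106  0.0011  0.149 ] F [-0.2  0.8 -0.8] open 0.0001
.04,0,.15 [ 0.645 -0.028  0.15 ] xyz [-0.02  1.27 -0.03] dr [-0.002  0.    -0.005]
.04,0,.05 [ 0.645 -0.028  0.05 ] xyz [-0.02  1.27  2.47] dr [-0.002  0.    -0.005]
```

View pics/p3.png

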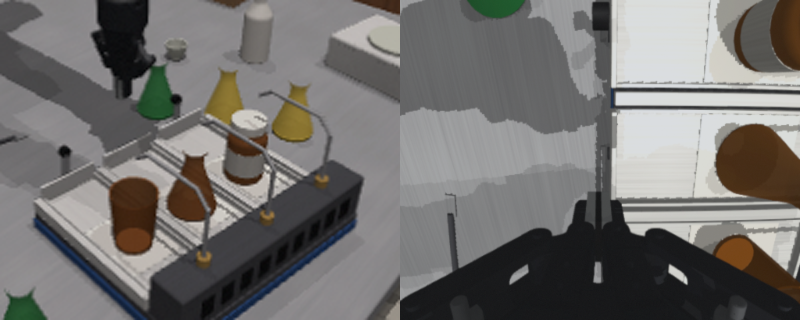

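The middle button no longer shows at scene crop (120,127), so that catch is down. The right one at (64,152) and the left one at (177,100) still stand. I move behind the lip and go down.

Request:
step_arm --dr '[[0,0,0],[0,0,0],[0,0,0],[0,0,0],[0,0,0],[0,0,0],[0,0,0],[0,0,0]]' --xyz '[[0,0.3,0],[0,0.7,0],[0,1.1,0],[0,1.27,0.1],[0,1.27,0.4],[0,1.27,0.8],[0,1.27,1.0],[0,1.27,1.0]]' --gripper '[0,0,0,0,0,0,0,0]'

```text
time: 8.25
ee_pos: [0.6435, -0.0277, 0.1074]
tcp_rot: [-179.8, 0.0, 81.6]
wrist_force: [-0.4, 0.2, -0.2]
opening: -0.0005
```

```bash
python3 go.py .04,0,.05; python3 - <<'E'
from workcell import bot
import cv2,numpy as np,pickle
s=bot.camera('scene');w=bot.camera('wrist')
a=cv2.resize(s['image'][130:290,190:390,::-1],(400,320),interpolation=cv2.INTER_CUBIC)
b=cv2.resize(w['image'][:,:,::-1],(400,320))
cv2.imwrite('pics/p4.png',np.hstack([a,b]))
E
```

```text
t 8.25 station pos now [ 3.890e-02 -1.000e-04  1.074e-01] F [-0.4  0.2 -0.2] open -0.0005
.04,0,.05 [ 0.645 -0.028  0.05 ] xyz [0.   0.03 1.44] dr [-0.004  0.001 -0.006]
```

View pics/p4.png

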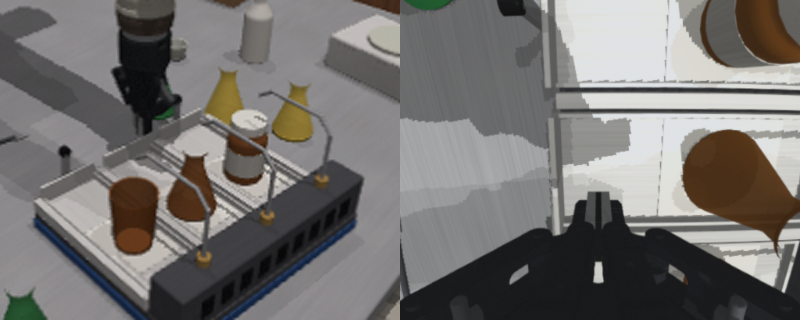

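The fingers hang over the free floor behind the middle lip, well short of the flask at wrist (720,170). I lower them.

Request:
step_arm --dr '[[0,0,0],[0,0,0],[0,0,0],[0,0,0],[0,0,0],[0,0,0],[0,0,0],[0,0,0]]' --xyz '[[0,0,0.2],[0,0,0.5],[0,0,0.8],[0,0,1.1],[0,0,1.3],[0,0,1.4],[0,0,1.4],[0,0,1.4]]' --gripper '[0,0,0,0,0,0,0,0]'

```text
time: 9.15
ee_pos: [0.6451, -0.0278, 0.0538]
tcp_rot: [-180.0, 0.0, 81.6]
wrist_force: [-0.0, 0.7, 1.1]
opening: -0.0
```

```bash
python3 go.py .02,0,.05 -.12,0,.05; python3 - <<'E'
from workcell import bot
import cv2,numpy as np,pickle
s=bot.camera('scene');w=bot.camera('wrist')
a=cv2.resize(s['image'][130:290,190:390,::-1],(400,320),interpolation=cv2.INTER_CUBIC)
b=cv2.resize(w['image'][:,:,::-1],(400,320))
cv2.imwrite('pics/p5.png',np.hstack([a,b]))
E
```

```text
t 9.15 station pos now [0.0404 0.0001 0.0538] F [-0.   0.7  1.1] open -0.0
.02,0,.05 [ 0.625 -0.025  0.05 ] xyz [-0.01 -0.51  0.09] dr [-0.001  0.    -0.006]
-.12,0,.05 [ 0.486 -0.005  0.05 ] xyz [-0.03 -4.01  0.1 ] dr [-0.001  0.    -0.006]
```

View pics/p5.png

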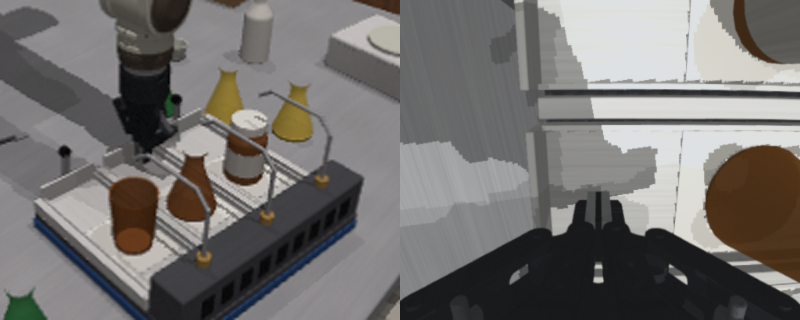

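Request:
step_arm --dr '[[0,0,0],[0,0,0],[0,0,0],[0,0,0],[0,0,0],[0,0,0],[0,0,0],[0,0,0]]' --xyz '[[0,-0.1,0.05],[0,-0.2,0.08],[0,-0.3,0.08],[0,-0.4,0.08],[0,-0.5,0.08],[0,-0.6,0.08],[0,-0.7,0.08],[0,-0.8,0.08]]' --gripper '[0,0,0,0,0,0,0,0]'

```text
time: 10.05
ee_pos: [0.6131, -0.0231, 0.0504]
tcp_rot: [-180.0, 0.0, 81.6]
wrist_force: [1.9, -1.2, -0.9]
opening: 0.0002
```

Request:
step_arm --dr '[[0,0,0],[0,0,0],[0,0,0],[0,0,0],[0,0,0],[0,0,0],[0,0,0],[0,0,0]]' --xyz '[[0,-0.11,0],[0,-0.24,0],[0,-0.38,0],[0,-0.54,0],[0,-0.7,0],[0,-0.86,0],[0,-1.0,0],[0,-1.12,0]]' --gripper '[0,0,0,0,0,0,0,0]'

```text
time: 10.85
ee_pos: [0.5684, -0.0164, 0.0503]
tcp_rot: [-179.9, 0.0, 81.6]
wrist_force: [2.4, -2.2, 0.0]
opening: -0.0003
```

```bash
python3 go.py -.12,0,.05; python3 - <<'E'
from workcell import bot
import cv2,numpy as np,pickle
s=bot.camera('scene');w=bot.camera('wrist')
a=cv2.resize(s['image'][130:290,190:390,::-1],(400,320),interpolation=cv2.INTER_CUBIC)
b=cv2.resize(w['image'][:,:,::-1],(400,320))
cv2.imwrite('pics/p6.png',np.hstack([a,b]))
E
```

```text
t 10.85 station pos now [-0.0371  0.0005  0.0503] F [ 2.4 -2.2  0. ] open -0.0003
-.12,0,.05 [ 0.486 -0.005  0.05 ] xyz [-0.03 -2.07  0.01] dr [-0.001  0.    -0.006]
```

View pics/p6.png

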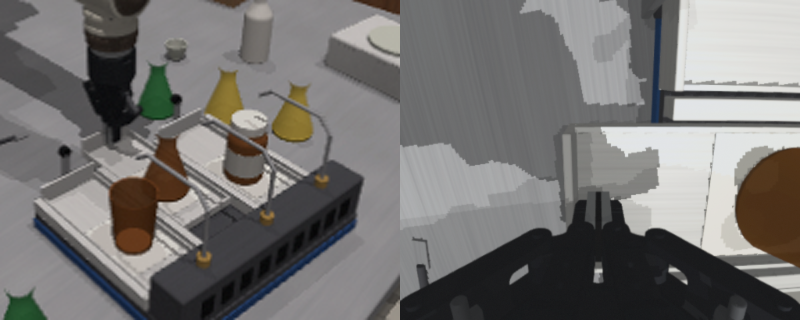

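The tray is following and the flask is standing, with about 2–3 N on the wrist. I continue.

Request:
step_arm --dr '[[0,0,0],[0,0,0],[0,0,0],[0,0,0],[0,0,0],[0,0,0],[0,0,0],[0,0,0]]' --xyz '[[0,-0.11,0],[0,-0.26,0],[0,-0.44,0],[0,-0.64,0],[0,-0.84,0],[0,-1.03,0],[0,-1.18,0],[0,-1.3,0]]' --gripper '[0,0,0,0,0,0,0,0]'

```text
time: 11.75
ee_pos: [0.5169, -0.0088, 0.0504]
tcp_rot: [-179.9, 0.0, 81.6]
wrist_force: [2.3, -0.3, -2.3]
opening: 0.0001
```

Request:
step_arm --dr '[[0,0,0],[0,0,0],[0,0,0],[0,0,0],[0,0,0],[0,0,0],[0,0,0],[0,0,0]]' --xyz '[[0,-0.08,0],[0,-0.17,0],[0,-0.26,0],[0,-0.35,0],[0,-0.43,0],[0,-0.5,0],[0,-0.56,0],[0,-0.6,0]]' --gripper '[0,0,0,0,0,0,0,0]'

```text
time: 12.55
ee_pos: [0.4978, -0.0061, 0.0507]
tcp_rot: [179.6, 0.0, 81.5]
wrist_force: [31.2, -6.3, -19.0]
opening: 0.0001
```

```bash
python3 go.py -.12,0,.05; python3 - <<'E'
from workcell import bot
import cv2,numpy as np,pickle
s=bot.camera('scene');w=bot.camera('wrist')
a=cv2.resize(s['image'][130:290,190:390,::-1],(400,320),interpolation=cv2.INTER_CUBIC)
b=cv2.resize(w['image'][:,:,::-1],(400,320))
cv2.imwrite('pics/p7.png',np.hstack([a,b]))
E
```

```text
t 12.55 station pos now [-0.1085  0.0009  0.0507] F [ 31.2  -6.3 -19. ] open 0.0001
-.12,0,.05 [ 0.486 -0.005  0.05 ] xyz [-0.02 -0.29  0.01] dr [ 0.008  0.001 -0.007]
```

View pics/p7.png

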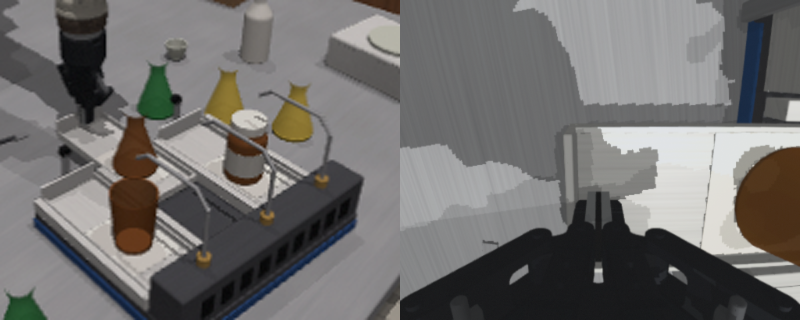

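The wrist force rose to 31 N at x = -0.108, so the tray is at its stop. I back off the lip, then lift.

Request:
step_arm --dr '[[0,0,0],[0,0,0],[0,0,0],[0,0,0],[0,0,0],[0,0,0],[0,0,0],[0,0,0]]' --xyz '[[0,0.1,0],[0,0.2,0],[0,0.3,0],[0,0.4,0],[0,0.5,0],[0,0.5,0],[0,0.5,0],[0,0.5,-0.1]]' --gripper '[0,0,0,0,0,0,0,0]'

```text
time: 13.45
ee_pos: [0.513, -0.0083, 0.054]
tcp_rot: [-179.9, 0.0, 81.6]
wrist_force: [-0.4, 0.6, -0.3]
opening: -0.0001
```

Request:
step_arm --dr '[[0,0,0],[0,0,0],[0,0,0],[0,0,0],[0,0,0],[0,0,0],[0,0,0],[0,0,0]]' --xyz '[[0,0,-0.2],[0,0,-0.5],[0,0,-1.0],[0,0,-1.6],[0,-0.2,-2.2],[0,-0.6,-2.8],[0,-1.0,-3.2],[0,-1.2,-3.4]]' --gripper '[0,0,0,0,0,0,0,0]'

```text
time: 14.25
ee_pos: [0.4659, -0.0012, 0.1932]
tcp_rot: [179.9, -0.0, 81.6]
wrist_force: [-0.3, -0.7, -0.0]
opening: -0.0003
```

Request:
step_arm --dr '[[0,0,0],[0,0,0],[0,0,0],[0,0,0],[0,0,0],[0,0,0],[0,0,0],[0,0,0]]' --xyz '[[0,-0.3,-0.2],[0,-0.7,-0.4],[0,-1.1,-0.4],[0,-1.5,-0.4],[0,-1.8,-0.4],[0,-2,-0.4],[0,-2,-0.4],[0,-2,-0.4]]' --gripper '[0,0,0,0,0,0,0,0]'

```text
time: 15.05
ee_pos: [0.3873, 0.0104, 0.2065]
tcp_rot: [-180.0, 0.0, 81.6]
wrist_force: [0.6, 0.0, -0.5]
opening: -0.0
```

```bash
python3 go.py; python3 - <<'E'
from workcell import bot
import cv2,numpy as np,pickle
from h import *
s=bot.camera('scene');t=bot.camera('top');v=np.load('pose.npy')
def draw(c,o):
    im=cv2.resize(c['image'][o[1]:o[1]+200,o[0]:o[0]+200,::-1],(400,400),interpolation=cv2.INTER_CUBIC)
    for p in proj(c,S(v[:3],[(-.1275,.049,.068),(-.1275,-.049,.068),(.02,0,.038)])): cv2.circle(im,tuple(int(q) for q in (p+.25-o)*2),2,(0,0,255),-1)
    return im
cv2.imwrite('pics/p8.png',np.hstack([draw(s,(190,130)),draw(t,(170,60))]))
E
```

```text
t 15.05 station pos now [-0.2202  0.0017  0.2065] F [ 0.6  0.  -0.5] open -0.0
```

View pics/p8.png

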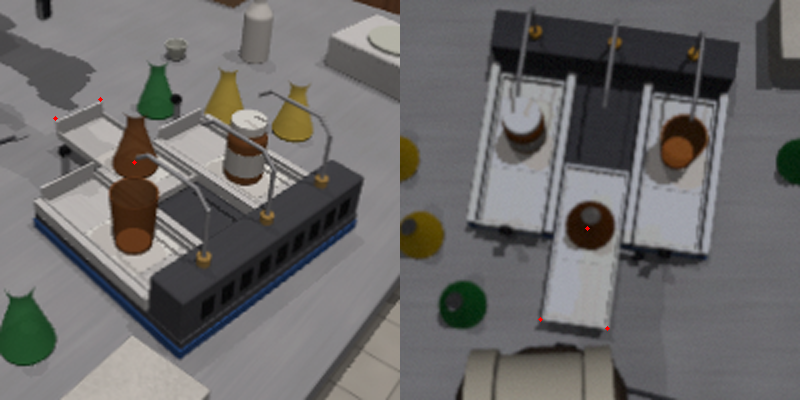

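The middle tray is out, with its lip where the model puts it for full travel. The flask stands at about station x = 0.02, and the side catches at scene (64,152) and (177,100) are upright. The flat bar shows beside the tray at top (630,252). I hand in.

```bash
python3 -c "
from workcell import bot
print(bot.job_done())"
```

```text
the job is handed in; nothing more can be done
None
```

I tipped the middle catch flat, hooked shut fingertips behind the middle tray's lip and drew the tray out about 130 mm to its stop, with the amber flask still standing on it. I then backed off, withdrew the arm and handed the job in at about 15 s; no verdict was reported.

- **Stop:** at the end of the draw the wrist force rose from about 2–3 N to 31 N along the pull (37 N in all), and the lip lines up with full travel in both camera views.
- **Flask, other trays and bystanders:** in the last pictures the flask is upright about 20 mm behind the station's front edge. The beaker and jar are upright, and the other two trays are in with their catches standing. I checked the bench bystanders only by eye, where they showed in those pictures; the arm never came near them.
- **Middle catch:** I did not measure its flat angle. Its button was gone from the upright position, the tray passed over it freely, and a bar shows lying beside the tray.
- **One hitch:** on the way in, joint 6 reached its range limit and the move was cut short. I turned the tool to the other orientation, with no contact.

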